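# Close and key-lock the strongbox hasp

## Task

Lock the small green steel strongbox. Swing its open steel hasp down until it lies flat round the brass lock, then take the red-headed key from its wooden stand, push it fully home in the keyhole (two sticky spring pins inside resist; push on or wiggle it a little) and, only once it is home, turn it a quarter turn clockwise seen from above. The lock springs back when let go, so finish still gripping the key and holding it turned at the end of its travel, with the hasp flat; leave the rubber stamp and the two bulldog clips undisturbed.

Things in the scene. Friction and masses are not known exactly. Their poses are not given: they have to be found in the camera images.
- strongbox: green steel strongbox fixed to the table, 140 x 104 mm (its x, y), flat top 70 mm above the table. Origin: centre of its underside; x runs from the lock (front, -x) to the hasp hinge (rear, +x), z up. Brass lock 28 mm in front of the centre, hasp hinge 42 mm behind the centre, both on its middle line (y = 0)
- hasp (a joint): angle of the hasp in rad: 0 = lying flat round the lock, grows as it swings up and back to the rear, at most 1.6. Stiff hinge (0.05 N m of friction) that stays where it is left, with no spring
- hasp_hinge (a point): middle of the hasp's hinge line, 73 mm above the table; axes as the strongbox, hinge line along its y. Hasp: steel strap 4 mm thick (2 mm either side of the hinge line), 56 mm wide, reaching 96 mm from the hinge; shut, it points to -x with its upper face 75 mm above the table. Solid to 56 mm out, then to 84 mm out an opening 42 mm wide for the lock head, then a cross bar
- hasp_pad (a point): point on the hasp's upper (outer) face, on its middle line, 45 mm from the hinge: a good place to push it shut
- lock (a joint): angle of the brass lock head in rad: 0 = unlocked, grows clockwise seen from above, stop at 1.571. Spring return (about 0.1 N m at the stop), so it turns back unless held; about 0.14 rad of play between the key and the keyhole
- keyhole (a point): centre of the keyhole mouth on the lock head's top face, 87 mm above the table; turns with the head, z up. Keyhole: vertical slot 20 mm (its y) x 7.5 mm (x), 26 mm deep, sloped lead-in on its long sides; two rounded spring pins stick 2.5 mm into its ends, 8 and 14 mm down: 8 to 20 N of push passes them. Brass head 34 x 19 mm (y, x), 17 mm above the box top
- key_stand: wooden block 64 x 56 mm, 36 mm high, on a 76 x 68 x 6 mm steel foot, fixed to the table; origin at the centre of its underside. The key stands upright in a slot 28 mm deep in its top. A label printer with its lid open, 220 mm high, stands between stand and strongbox: carry the key over it; a bag sealer with its arm raised to 320 mm stands at the left
- key: key, 60 g, upright in the stand at the start. Origin: centre of the underside of its 20 mm collar, which rests on the stand's top and, when home, on the lock head; z up. Above: collar 4 mm, neck, flat-sided red head from 10 to 42 mm up, 12 mm thick (x), 36 mm wide (y). Below: blade 24 mm long, 5 mm thick (x), 18 mm wide (y), round end; fits either way round, its y along the keyhole's y
- rubber_stamp: bystander: wooden rubber stamp, 29 x 60 x 66 mm high, origin at the centre of its underside
- black_clip: bystander: black bulldog clip, 66 x 32 x 20 mm, origin at the centre of its underside
- steel_clip: bystander: bare steel bulldog clip, 66 x 40 x 20 mm, origin at the centre of its underside
Mind the look-alikes: they are no part of the job. What is meant by the key is not blue, and is the smaller of those in its own colour.

How it is judged:
By the outcome, as a careful person would: the job done as asked, in the order asked, and still so for the second after the job is handed in, while the arm keeps its last pose, push and grip.
It also fails if it takes over 72 s, if anything falls off the work surface, if the arm or the gripper's body presses on something with over 40 N, if the wrist force passes 120 N, or if a joint passes its speed limit or range.

## Robot

A 6-joint arm with a two-finger parallel gripper is mounted at the origin on the work surface; the furniture and walls round the work are solid. World frame = base frame: x ahead of the robot, y to its left, z up, the work surface at z = 0. Lengths are in m, angles in rad, forces in N, time in s.
With the tool pointing down it reaches from about 0.375 to 0.9 m from the base axis. Payload 3.1 kg.
Tool frame: the origin (TCP) lies between the finger pads; the fingertips stand 19 mm ahead of it and the grasp point (between the pads) is the TCP; z points along the fingers, y is the direction in which the jaws open and shut (so a half turn about z gives the same grasp; the last joint's range is limited). The gripper opens to 87 mm and grips with 3 to 60 N. Pads are 19 mm wide; open, the fingers measure 117 mm over their backs; the gripper's body (75 mm by 190 mm) begins 51 mm behind the grasp point.
Start: joints at [-1.431, 0.527, 1.433, -0, 1.181, -0.178], TCP at [0.196, -0.593, 0.242] pointing down, gripper open.
Joint ranges: [-3.08, 3.08], [-0.75, 2.2], [0.22, 2.44], [-1.43, 4.57], [0, 2.65], [-2.85, 2.85]. Speed limits (rad/s): [2.79, 2.79, 3.14, 3.14, 3.14, 3.14].

## Interface

Orientations are given as a unit quaternion [x, y, z, w].
In Python, from rig import robot gives the robot as it stands.
- The arm moves only by the tool apply_moves, never from a script. Its argument "series" is a list of rows, each a list of 7 numbers: the shift along the tool's x, y, z in cm, then the turn, a rotation vector about the tool's x, y, z in degrees, then the opening, from 0 (shut) to 1 (fully open). In form: [[dx, dy, dz, rx, ry, rz, grip], ...]. A call has 1 to 5 rows; each row is the pose to reach, as a shift and turn from the pose commanded when the call began, along the tool's axes at that moment; what a row does not reach only later rows make up. A row lasts 1/12 s, in which the tool goes at most 41.7 mm and 7.16 degrees, less where a joint would pass 70% of its speed; a pose out of reach is approached as far as the arm can. A call with a gripper value outside its range is refused whole. The fingers move at their own pace and stop on an object; "newtons" is the grip in N (left out, the last holds). Time passes only in rows, so rows that repeat a pose let the fingers close. It gives the time, the measured TCP pose, the force and the opening at its end, in the units of the state.
- robot.get_obs(): the state, without advancing time (a new reading comes with each control period).
- robot.camera(name): name is "scene" or "top" or "wrist"; returns the picture (400x640x3 uint8, red, green, blue); there is no depth.
- robot.camera_params(name): a dict with "mtx" (3x3 intrinsics, pixels), "origin" and "rotation" of the camera in the world. Camera axes: x right, y down, z forward; pixel columns grow to the right and rows downward; lengths in m; the calibration is good to about 2 mm. A picture is of the moment at which its call begins: read the wrist's pose just before it. camera_params takes no time and is no camera call; for the wrist camera it gives the pose at the moment of the call.
- robot.hand_in(): hands the job in, once; it reports no verdict.
The state is a dict: "time": time; "q": joint angles; "joint_velocities": joint speeds; "joint_torque": joint torques, N m; "position": TCP position; "tool_rot": TCP orientation; "ft_force": force on the tool from outside, world axes, zero at the start; "moment": the same for the moment, N m; "grip_width": finger opening in m.
Only numpy, scipy, OpenCV 4.12 (cv2) and the standard library are available. Lean on these libraries where they do the work, as an engineer would, in place of code of your own. Each camera call takes 0.05 s, during which the arm holds its last target. There are 200 camera calls.

## Working session

There is one attempt and no reset: what is moved stays moved. The work goes in short steps, Python scripts to look and compute and a tool call to move; the robot and the scene stay as the last step left them, time stands still between calls to the robot, and variables do not carry over. Pictures are saved under pics/ and viewed, about 8 in all and at most 12, crops included, and the job is handed in when it is done.

Besides the shell and the picture viewer there is one more tool, called after "Emit:" by a JSON object that holds its "method" and its "body", one argument or row to a line. apply_moves: Moves the arm, as the interface text tells. Its arguments: {"type":"object","properties":{"series":{"type":"array"},"newtons":{"type":"number"}},"required":["series"]}

```bash
ls; mkdir -p pics; python3 - <<'E'
from rig import robot
import cv2,numpy as np
for n in("scene","top"):
    im=robot.camera(n);cv2.imwrite(f"pics/{n}0.png",im[:,:,::-1])
    p=robot.camera_params(n);print(n,{k:np.round(v,4).tolist() for k,v in p.items()})
o=robot.get_obs();print(o)
E
```

```text
pics
scene {'mtx': [[469.0184, 0.0, 319.9658], [0.0, 469.0184, 203.6608], [0.0, 0.0, 1.0]], 'origin': [-0.342, 0.874, 0.6503], 'rotation': [-0.3654, 0.769, -0.4769, 0.2185]}
top {'mtx': [[424.3838, 0.0, 324.9194], [0.0, 424.3838, 195.2279], [0.0, 0.0, 1.0]], 'origin': [0.3378, 0.1509, 1.2735], 'rotation': [0.7133, -0.6976, 0.0493, -0.0459]}
{'time': 0.1, 'q': array([-1.43050185e+00,  5.28387634e-01,  1.43374564e+00,  6.89455940e-06,
        1.18139166e+00, -1.78498023e-01]), 'joint_velocities': array([ 0.00080548, -0.00039184, -0.003394  , -0.00048762, -0.00018662,
       -0.00215324]), 'joint_torque': array([-5.02900036e-05, -4.40986705e+01, -1.77150679e+01,  6.34508813e-02,
        5.33935195e-02, -3.70337796e-05]), 'position': array([ 0.19583246, -0.59288965,  0.24066965]), 'tool_rot': array([ 9.87323039e-01,  1.58720771e-01,  2.16412792e-05, -9.65906160e-04]), 'ft_force': array([ 0.18474696, -0.62454769,  0.99213359]), 'moment': array([ 0.07118149, -0.03850855,  0.01706318]), 'grip_width': 0.08715656865896339}
```

View pics/scene0.png

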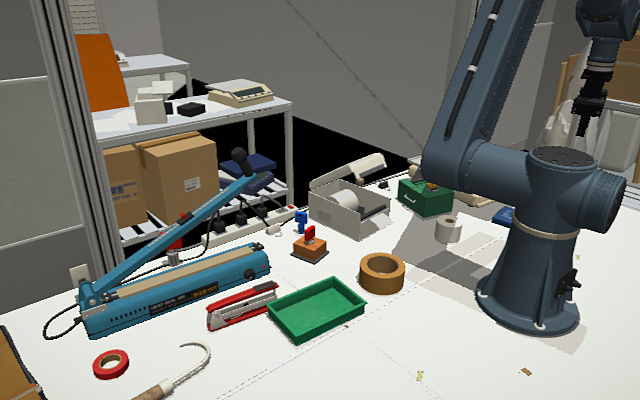

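View pics/top0.png

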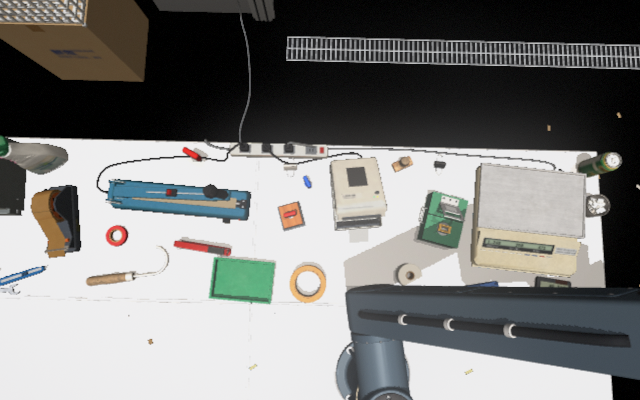

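```bash
cat > h.py <<'E'
from rig import robot
import cv2,numpy as np
from scipy.spatial.transform import Rotation as R
def rays(n,uv,p=None):
    p=p or robot.camera_params(n)
    d=np.c_[np.atleast_2d(uv).astype(float),np.ones(len(np.atleast_2d(uv)))]@np.linalg.inv(p["mtx"]).T
    q=np.asarray(p["rotation"]);M=q if q.shape==(3,3) else R.from_quat(q).as_matrix()
    return np.array(p["origin"]),d@M.T
def onz(n,uv,z,p=None):
    o,d=rays(n,uv,p);return o+d*((z-o[2])/d[:,2])[:,None]
def proj(n,X,p=None):
    p=p or robot.camera_params(n);M=R.from_quat(p["rotation"]).as_matrix()
    c=(np.atleast_2d(X)-p["origin"])@M@np.asarray(p["mtx"]).T;return c[:,:2]/c[:,2:]
def mask(im,lo,hi):
    return cv2.inRange(cv2.cvtColor(im,cv2.COLOR_RGB2HSV),lo,hi)
E
python3 - <<'E'
from h import *
t=cv2.imread("pics/top0.png");s=cv2.imread("pics/scene0.png")
a=cv2.resize(t[180:260,405:485],None,fx=5,fy=5,interpolation=2);b=cv2.resize(t[170:250,260,None].repeat(1,1) if 0 else t[170:250,255:335],None,fx=5,fy=5,interpolation=2)
c=cv2.resize(s[150:270,285:485],(800,480))[:, :]
out=np.hstack([a,b]);cv2.imwrite("pics/z1.png",cv2.resize(out,(800,400)))
cv2.imwrite("pics/z2.png",c)
im=t[:,:,::-1].copy()
for nm,lo,hi,z,box in(("green",(50,80,30),(90,255,255),.07,(405,180,485,260)),("stand",(5,100,60),(20,255,255),.036,(260,190,325,240)),("red",(172,120,80),(180,255,255),.078,(260,190,325,240)),("red2",(0,150,80),(4,255,255),.078,(260,190,325,240))):
    m=mask(im,lo,hi);k=np.zeros_like(m);x0,y0,x1,y1=box;k[y0:y1,x0:x1]=m[y0:y1,x0:x1]
    cs,_=cv2.findContours(k,0,1)
    if not cs: continue
    c=max(cs,key=cv2.contourArea);r=cv2.minAreaRect(c);P=onz("top",cv2.boxPoints(r),z)
    print(nm,cv2.contourArea(c),np.round(r[0],1),"ctr",np.round(P.mean(0),4),"sides",np.round(np.linalg.norm(np.diff(P[:3],axis=0),axis=1),4),"ang",np.round(np.degrees(np.arctan2(*(P[1]-P[0])[[1,0]])),1))
E
```

```text
green 161.0 [435.5 204. ] ctr [ 0.4831 -0.1696  0.07  ] sides [0.0374 0.0691] ang -88.7
stand 385.5 [290.3 214.9] ctr [0.4454 0.2469 0.036 ] sides [0.0564 0.0645] ang -73.3
red2 19.5 [289.  213.6] ctr [0.4453 0.2472 0.078 ] sides [0.0308 0.009 ] ang -74.6
```

View pics/z1.png

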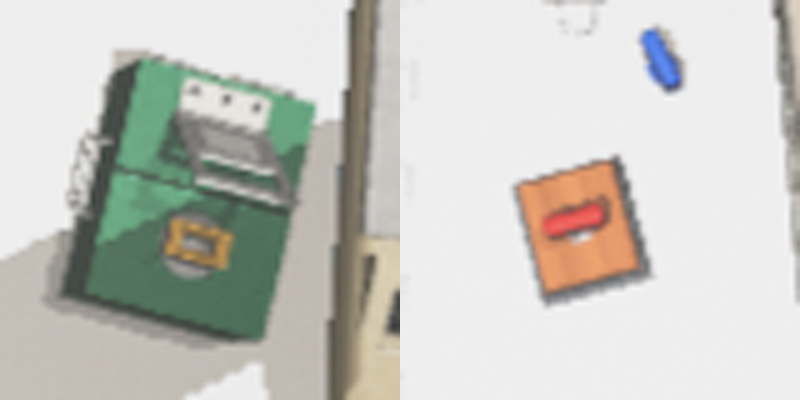

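View pics/z2.png

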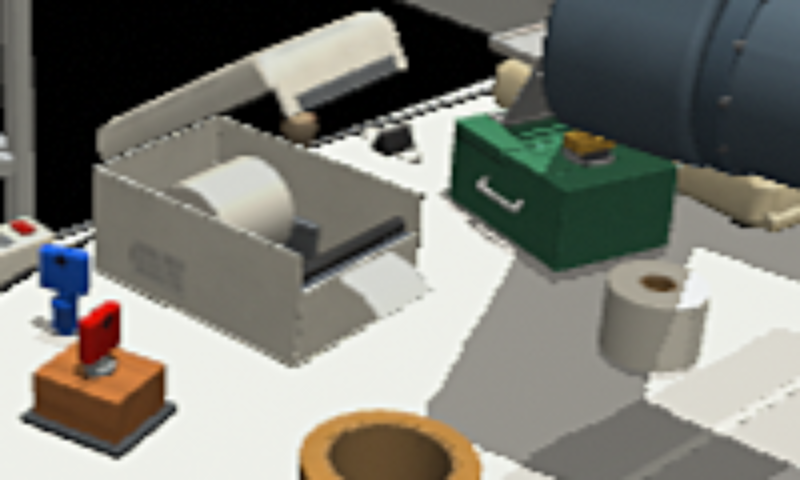

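```bash
python3 - <<'E'
from h import *
f=lambda l:np.array(l)/5+[405,180]-.4
c=onz("top",f([(140,58),(315,102),(262,340),(85,292)]),.07)
print(c.round(4).tolist(),c.mean(0).round(4));n=np.linalg.norm
print([n(c[i]-c[(i+1)%4]).round(4) for i in range(4)])
x=(c[0]+c[1]-c[2]-c[3])[:2];print("yaw",np.degrees(np.arctan2(x[1],x[0])))
im=cv2.imread("pics/top0.png")[:,:,::-1].copy()
m=mask(im,(12,120,90),(30,255,255));k=np.zeros_like(m);k[220:240,430:460]=m[220:240,430:460]
pts=cv2.findNonZero(k);r=cv2.minAreaRect(pts);P=onz("top",cv2.boxPoints(r),.087);print("lock",P.mean(0),np.linalg.norm(np.diff(P[:3],axis=0),axis=1),P.round(4).tolist())
print("red big/blue",onz("top",[[193,153],[308,182],[402,163],[439,165]],.02).round(3).tolist())
print("wrist",{k:np.round(v,4).tolist() for k,v in robot.camera_params("wrist").items()})
E
```

```text
[[0.5197, -0.1618, 0.07], [0.4965, -0.2618, 0.07], [0.3605, -0.2287, 0.07], [0.3853, -0.129, 0.07]] [ 0.4405 -0.1953  0.07  ]
[np.float64(0.1027), np.float64(0.14), np.float64(0.1027), np.float64(0.1384)]
yaw -13.694664377154469
lock [ 0.41276382 -0.18804831  0.087     ] [0.01847262 0.0316761 ] [[0.4074, -0.1703, 0.087], [0.4252, -0.175, 0.087], [0.4182, -0.2059, 0.087], [0.4003, -0.2011, 0.087]]
red big/blue [[0.627, 0.547, 0.02], [0.547, 0.198, 0.02], [0.611, -0.083, 0.02], [0.608, -0.195, 0.02]]
wrist {'mtx': [[293.86, 0.0, 324.9702], [0.0, 293.86, 202.7111], [0.0, 0.0, 1.0]], 'origin': [0.2651, -0.5715, 0.3836], 'rotation': [0.8034, -0.5805, -0.0783, 0.1068]}
```

```bash
cat >> h.py <<'E'
BOX=np.array([.4405,-.1953]);YAW=-13.7;U=np.array([np.cos(np.radians(YAW)),np.sin(np.radians(YAW))])
HINGE=BOX+.042*U
def go(pos,yaw):
    "shift (cm) and turn (deg) in tool axes to reach pos with tool down, tool x at yaw"
    o=robot.get_obs();M=R.from_quat(o["tool_rot"]);a=np.radians(yaw)
    T=R.from_matrix(np.array([[np.cos(a),np.sin(a),0],[np.sin(a),-np.cos(a),0],[0,0,-1]]))
    print("shift",(M.inv().apply(np.array(pos)-o["position"])*100).round(2),"turn",(M.inv()*T).as_rotvec(degrees=True).round(2),"| pos",o["position"].round(4),"F",o["ft_force"].round(1),"t",o["time"],"q",o["q"].round(2),"w",round(o["grip_width"],4))
E
python3 - <<'E'
from h import *
go([*(HINGE-.003*U),.28],YAW)
E
```

```text
shift [ 39.01 -28.03  -3.87] turn [-1.100e-01  1.000e-02  3.197e+01] | pos [ 0.1958 -0.5929  0.2407] F [ 0.2 -0.6  1. ] t 0.1 q [-1.43  0.53  1.43  0.    1.18 -0.18] w 0.0872
```

Emit:
{"method": "apply_moves", "body": {
  "series": [
    [3.2, -2.3, -0.8, 0, 0, 0, 0],
    [6.4, -4.6, -1.6, 0, 0, 0, 0],
    [9.6, -6.9, -2.4, 0, 0, 0, 0],
    [12.8, -9.2, -3.2, 0, 0, 0, 0],
    [16, -11.5, -4, 0, 0, 0, 0]
  ]
}}

```text
time: 0.52
position: [0.3123, -0.4323, 0.2814]
tool_rot: [0.987, 0.158, -0.0, -0.001]
ft_force: [1.0, -0.5, 0.9]
grip_width: 0.0616
```

Emit:
{"method": "apply_moves", "body": {
  "series": [
    [3.2, -2.3, 0, 0, 0, 0, 0],
    [6.4, -4.6, 0, 0, 0, 0, 0],
    [9.6, -6.9, 0, 0, 0, 0, 0],
    [12.8, -9.2, 0, 0, 0, 0, 0],
    [16, -11.5, 0, 0, 0, 0, 0]
  ]
}}

```text
time: 0.93
position: [0.4283, -0.2729, 0.2814]
tool_rot: [0.987, 0.159, -0.0, -0.0]
ft_force: [1.0, 0.2, -0.0]
grip_width: 0.0286
```

Emit:
{"method": "apply_moves", "body": {
  "series": [
    [2, -1.4, 0, 0, 0, 6.4, 0],
    [4, -2.8, 0, 0, 0, 12.8, 0],
    [7, -5, 0, 0, 0, 19.2, 0],
    [7, -5, 0, 0, 0, 25.6, 0],
    [7, -5, 0, 0, 0, 32, 0]
  ]
}}

```text
time: 1.35
position: [0.4792, -0.2031, 0.2811]
tool_rot: [0.993, -0.12, -0.0, -0.0]
ft_force: [-0.8, -0.0, 0.3]
grip_width: 0.0018
```

```bash
python3 - <<'E'
from h import *
go([*(HINGE-.003*U),.28],YAW)
p=robot.camera_params("wrist");im=robot.camera("wrist");cv2.imwrite("pics/w1.png",im[:,:,::-1])
np.save("w1.npy",p,allow_pickle=True)
for n,X in(("keyhole",[*(BOX-.028*U),.087]),("hinge",[*HINGE,.073])):print(n,proj("wrist",X,p))
E
```

```text
shift [-0.05  0.16  0.11] turn [-0.03  0.05 -0.12] | pos [ 0.4792 -0.2031  0.2811] F [-0.8 -0.   0.3] t 1.35 q [-0.62  0.34  1.64  0.    1.16  1.2 ] w 0.0018
keyhole [[325.92554003 240.70244747]]
hinge [[325.85072587 182.64205407]]
```

View pics/w1.png

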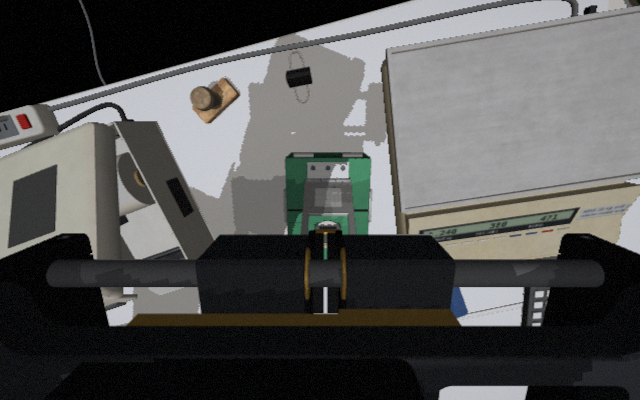

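Emit:
{"method": "apply_moves", "body": {
  "series": [
    [0.0, 0.15, 4, 0, 0, 0, 0],
    [0.1, 0.15, 8, 0, 0, 0, 0],
    [0.1, 0.15, 11, 0, 0, 0, 0],
    [0.1, 0.15, 13, 0, 0, 0, 0],
    [0.1, 0.15, 14.2, 0, 0, 0, 0]
  ]
}}

```text
time: 1.82
position: [0.4773, -0.2062, 0.1366]
tool_rot: [0.993, -0.119, -0.003, -0.001]
ft_force: [-0.8, 0.5, 0.3]
grip_width: 0.0008
```

Emit:
{"method": "apply_moves", "body": {
  "series": [
    [-0.7, 0, 0.25, 0, 0, 0, 0],
    [-1.3, 0, 0.5, 0, 0, 0, 0],
    [-1.7, 0, 0.8, 0, 0, 0, 0],
    [-2.1, 0, 1.1, 0, 0, 0, 0],
    [-2.75, 0, 1.8, 0, 0, 0, 0]
  ]
}}

```text
time: 2.23
position: [0.4533, -0.2014, 0.123]
tool_rot: [0.993, -0.119, 0.002, 0.001]
ft_force: [1.2, 0.2, -0.4]
grip_width: 0.0002
```

Emit:
{"method": "apply_moves", "body": {
  "series": [
    [-0.25, 0, 0.4, 0, 0, 0, 0],
    [-0.5, 0, 0.85, 0, 0, 0, 0],
    [-0.65, 0, 1.3, 0, 0, 0, 0],
    [-0.8, 0, 1.75, 0, 0, 0, 0],
    [-0.9, 0, 2.2, 0, 0, 0, 0]
  ]
}}

```text
time: 2.65
position: [0.4436, -0.1984, 0.0993]
tool_rot: [0.993, -0.119, 0.0, 0.0]
ft_force: [-0.2, -0.1, -0.1]
grip_width: 0.0004
```

```bash
python3 - <<'E'
from h import *
go([*(HINGE-.0385*U),.092],YAW)
E
```

```text
shift [-0.02 -0.23  0.73] turn [ 0.01 -0.01 -0.03] | pos [ 0.4436 -0.1984  0.0993] F [-0.2 -0.1 -0.1] t 2.65 q [-0.65  0.58  1.9  -0.    0.66  1.16] w 0.0004
```

Emit:
{"method": "apply_moves", "body": {
  "series": [
    [0, -0.1, 0.2, 0, 0, 0, 0],
    [0, -0.1, 0.4, 0, 0, 0, 0],
    [0, -0.1, 0.5, 0, 0, 0, 0],
    [0, -0.1, 0.6, 0, 0, 0, 0],
    [0, -0.1, 0.6, 0, 0, 0, 0]
  ]
}}

```text
time: 3.07
position: [0.4438, -0.1972, 0.0943]
tool_rot: [0.993, -0.119, -0.0, -0.0]
ft_force: [-1.0, 0.1, 7.0]
grip_width: 0.001
```

```bash
python3 - <<'E'
from h import *
go([*(HINGE-.0385*U),.092],YAW)
for n,b in(("scene",(150,270,370,570)),("top",(170,270,380,540))):
    im=robot.camera(n)[:,:,::-1];cv2.imwrite(f"pics/{n}1.png",cv2.resize(im[b[0]:b[1],b[2]:b[3]],None,fx=2.5,fy=2.5,interpolation=2))
a,b=[cv2.imread(f"pics/{n}1.png") for n in("scene","top")]
w=max(a.shape[1],b.shape[1]);pad=lambda i:cv2.copyMakeBorder(i,0,0,0,w-i.shape[1],0)
cv2.imwrite("pics/c1.png",np.vstack([pad(a),pad(b)]))
E
```

```text
shift [-0.02 -0.11  0.23] turn [-0.    0.01 -0.02] | pos [ 0.4438 -0.1972  0.0943] F [-1.   0.1  7. ] t 3.0667 q [-0.65  0.59  1.9  -0.    0.65  1.16] w 0.001
```

View pics/c1.png

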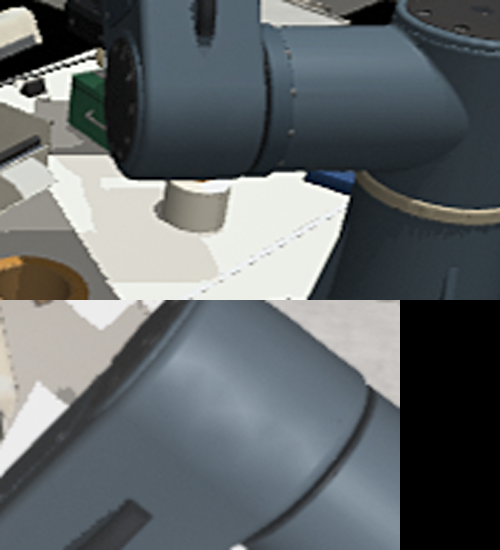

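Emit:
{"method": "apply_moves", "body": {
  "series": [
    [0, 0, 0.1, 0, 0, 0, 0],
    [0, 0, 0.1, 0, 0, 0, 0],
    [0, 0, -3, 0, 0, 0, 0],
    [0, 0, -7, 0, 0, 0, 0],
    [0, 0, -11, 0, 0, 0, 0]
  ]
}}

```text
time: 3.58
position: [0.4433, -0.1969, 0.2041]
tool_rot: [0.993, -0.12, -0.001, -0.001]
ft_force: [0.8, -0.1, -0.6]
grip_width: 0.0006
```

Emit:
{"method": "apply_moves", "body": {
  "series": [
    [0, 0, -4, 0, 0, 0, 0],
    [0, 0, -8, 0, 0, 0, 0],
    [0, 0, -12, 0, 0, 0, 0],
    [0, 0, -14, 0, 0, -6, 0.3],
    [0, 0, -14, 0, 0, -12, 0.6]
  ]
}}

```text
time: 4.0
position: [0.4465, -0.199, 0.3495]
tool_rot: [1.0, -0.012, 0.005, 0.004]
ft_force: [0.2, 0.7, 0.2]
grip_width: 0.0073
```

```bash
python3 - <<'E'
from h import *
go([.4454,.2469,.20],105.4)
p=robot.camera_params("wrist");im=robot.camera("wrist");cv2.imwrite("pics/w2.png",cv2.resize(im[130:280,240:420,::-1],None,fx=4,fy=4,interpolation=2))
np.save("w2.npy",p,allow_pickle=True)
E
```

```text
shift [ -1.38 -44.69  14.6 ] turn [ 8.7000e-01 -3.0000e-02 -1.0682e+02] | pos [ 0.4465 -0.199   0.3495] F [0.2 0.7 0.2] t 4.0 q [-0.65  0.21  1.62  0.    1.29  0.95] w 0.0073
```

View pics/w2.png

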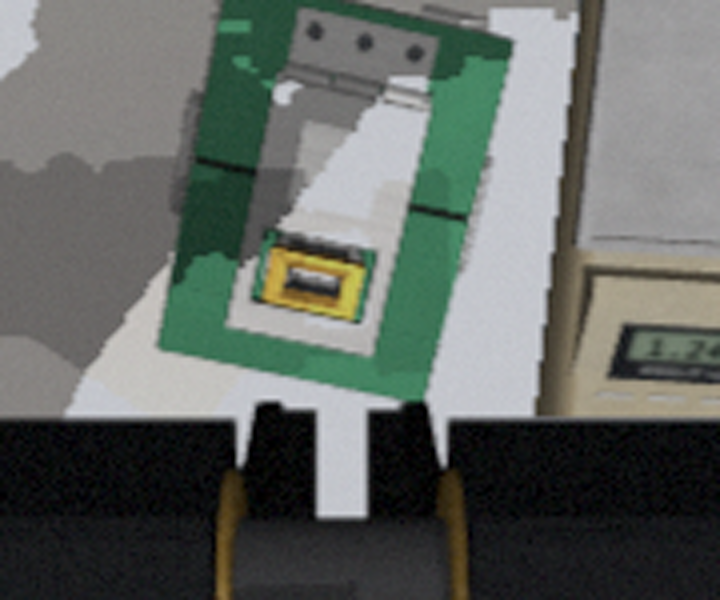

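Emit:
{"method": "apply_moves", "body": {
  "series": [
    [0, -3, 0, 0, 0, -6, 0.6],
    [0, -6, 0, 0, 0, -12, 0.6],
    [0, -9, 0, 0, 0, -18, 0.6],
    [0, -12, 0, 0, 0, -24, 0.6],
    [0, -15, 0, 0, 0, -30, 0.6]
  ]
}}

```text
time: 4.47
position: [0.4477, -0.046, 0.3427]
tool_rot: [0.969, 0.245, -0.001, -0.001]
ft_force: [0.5, -0.2, -0.1]
grip_width: 0.0432
```

```bash
python3 - <<'E'
from h import *
p=np.load("w2.npy",allow_pickle=True).item()
im=cv2.imread("pics/w2.png");m=cv2.inRange(cv2.cvtColor(im,cv2.COLOR_BGR2HSV),(15,110,120),(32,255,255));m[:200]=0;m[400:]=0
cs,_=cv2.findContours(m,0,1);c=max(cs,key=cv2.contourArea);r=cv2.minAreaRect(c)
f=lambda l:(np.array(l)+.5)/4-.5+[240,130]
P=onz("wrist",f(cv2.boxPoints(r)),.087,p);print(r,P.mean(0),np.linalg.norm(np.diff(P[:3],axis=0),axis=1),P.round(4).tolist())
for q in P[:3]-P[1]:print(np.degrees(np.arctan2(q[1],q[0])))
print("slot",onz("wrist",f([[315,279]]),.087,p))
c=onz("wrist",f([(228,325),(375,356)]),.075,p);print("hasp end",c,"expect",BOX-.054*U)
go([.4454,.2469,.20],105.4)
E
```

```text
((312.3976745605469, 283.29119873046875), (95.04267883300781, 55.88346481323242), 11.768288612365723) [ 0.41538644 -0.190897    0.087     ] [0.02047908 0.03367318] [[0.4094, -0.172, 0.087], [0.4293, -0.1769, 0.087], [0.4214, -0.2096, 0.087], [0.4013, -0.2051, 0.087]]
166.25934845725777
0.0
-103.57245824467347
slot [[ 0.41700673 -0.19184517  0.087     ]]
hasp end [[ 0.39734707 -0.15887449  0.075     ]
 [ 0.38385423 -0.21305975  0.075     ]] expect [ 0.38803635 -0.18251074]
shift [ 13.74 -25.85  14.29] turn [ -0.12  -0.   -77.  ] | pos [ 0.4477 -0.046   0.3427] F [ 0.5 -0.2 -0.1] t 4.4667 q [-0.35  0.16  1.71  0.    1.27  0.72] w 0.0432
```

Emit:
{"method": "apply_moves", "body": {
  "series": [
    [1.5, -3, 0, 0, 0, -6.5, 0.6],
    [3, -6, 0, 0, 0, -13, 0.6],
    [4.5, -9, 0, 0, 0, -19.5, 0.6],
    [6, -12, 0, 0, 0, -26, 0.6],
    [7.5, -15, 0, 0, 0, -32, 0.6]
  ]
}}

```text
time: 4.88
position: [0.4425, 0.1218, 0.3427]
tool_rot: [0.864, 0.503, -0.001, -0.0]
ft_force: [1.6, 0.4, 0.6]
grip_width: 0.0516
```

```bash
python3 - <<'E'
from h import *
go([.4454,.2469,.20],105.4)
E
```

```text
shift [11.03 -5.9  14.27] turn [-1.000e-01  1.000e-02 -4.495e+01] | pos [0.4425 0.1218 0.3427] F [1.6 0.4 0.6] t 4.8833 q [0.02 0.18 1.69 0.   1.28 0.54] w 0.0516
```

Emit:
{"method": "apply_moves", "body": {
  "series": [
    [2.2, -1.2, 0, 0, 0, -6.5, 0.6],
    [4.4, -2.4, 0, 0, 0, -13, 0.6],
    [6.6, -3.6, 0, 0, 0, -19.5, 0.6],
    [8.8, -4.8, 0, 0, 0, -26, 0.6],
    [11, -5.9, 0, 0, 0, -32.5, 0.6]
  ]
}}

```text
time: 5.3
position: [0.4459, 0.2462, 0.3425]
tool_rot: [0.688, 0.725, -0.001, -0.001]
ft_force: [0.6, -1.4, 0.2]
grip_width: 0.0519
```

Emit:
{"method": "apply_moves", "body": {
  "series": [
    [0, 0, 3, 0, 0, -6.5, 0.6],
    [0, 0, 6, 0, 0, -12.5, 0.6],
    [0, 0, 9, 0, 0, -12.5, 0.6],
    [0, 0, 12, 0, 0, -12.5, 0.6],
    [0, 0, 13.5, 0, 0, -12.5, 0.6]
  ]
}}

```text
time: 5.72
position: [0.4439, 0.2443, 0.2045]
tool_rot: [0.608, 0.794, -0.003, -0.002]
ft_force: [0.1, -0.6, 0.1]
grip_width: 0.0523
```

Emit:
{"method": "apply_moves", "body": {
  "series": [
    [0, 0, 0, 0, 0, 0, 0.6],
    [0, 0, 0, 0, 0, 0, 0.6]
  ]
}}

```text
time: 5.88
position: [0.446, 0.2447, 0.2074]
tool_rot: [0.607, 0.794, -0.001, -0.001]
ft_force: [0.4, 0.2, -0.6]
grip_width: 0.0521
```

```bash
python3 - <<'E'
from h import *
go([.4454,.2469,.063],105.4)
p=robot.camera_params("wrist");im=robot.camera("wrist");cv2.imwrite("pics/w3.png",im[:,:,::-1])
m=mask(im,(0,150,80),(6,255,255))|mask(im,(172,150,80),(180,255,255))
cs,_=cv2.findContours(m,0,1)
for c in sorted(cs,key=cv2.contourArea)[-3:]:
    r=cv2.minAreaRect(c);P=onz("wrist",cv2.boxPoints(r),.078,p);print(cv2.contourArea(c),r,P.mean(0).round(4),np.linalg.norm(np.diff(P[:3],axis=0),axis=1).round(4),P.round(4).tolist())
m=mask(im,(7,100,60),(20,255,255));cs,_=cv2.findContours(m,0,1);c=max(cs,key=cv2.contourArea);r=cv2.minAreaRect(c);P=onz("wrist",cv2.boxPoints(r),.036,p);print("stand",r,P.mean(0),np.linalg.norm(np.diff(P[:3],axis=0),axis=1),np.degrees(np.arctan2(*(P[1]-P[0])[[1,0]])))
E
```

```text
shift [ 0.22  0.05 14.44] turn [-0.2  -0.   -0.21] | pos [0.446  0.2447 0.2074] F [ 0.4  0.2 -0.6] t 5.8833 q [0.28 0.42 1.76 0.   0.97 0.02] w 0.0521
9.0 ((349.79998779296875, 39.10000228881836), (2.2135939598083496, 6.640782833099365), 18.43494987487793) [0.4302 0.3832 0.078 ] [0.005  0.0018] [[0.4291, 0.3808, 0.078], [0.4294, 0.3858, 0.078], [0.4313, 0.3857, 0.078], [0.4309, 0.3807, 0.078]]
310.5 ((325.5, 197.5), (33.0, 11.0), 90.0) [0.4465 0.2463 0.078 ] [0.0104 0.0326] [[0.4372, 0.2606, 0.078], [0.4472, 0.2633, 0.078], [0.4559, 0.232, 0.078], [0.4456, 0.2291, 0.078]]
stand ((134.96070861816406, 190.7052459716797), (93.50582885742188, 96.6116714477539), 82.40535736083984) [0.24539531 0.18620907 0.036     ] [0.10429179 0.10331548] 22.515786530086135
```

View pics/w3.png

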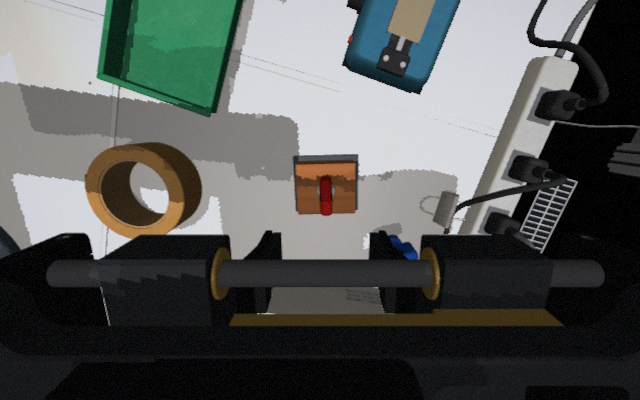

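Emit:
{"method": "apply_moves", "body": {
  "series": [
    [0.2, 0, 3.5, 0, 0, 0, 0.6],
    [0.2, 0, 7, 0, 0, 0, 0.6],
    [0.2, 0, 10, 0, 0, 0, 0.6],
    [0.2, 0, 12.5, 0, 0, 0, 0.6],
    [0.2, 0, 13.7, 0, 0, 0, 0.6]
  ]
}}

```text
time: 6.35
position: [0.4464, 0.2469, 0.0703]
tool_rot: [0.607, 0.794, -0.0, -0.0]
ft_force: [-0.0, 0.6, 0.4]
grip_width: 0.0521
```

Emit:
{"method": "apply_moves", "body": {
  "series": [
    [0, 0, 0.3, 0, 0, 0, 0.6],
    [0, 0, 0.6, 0, 0, 0, 0.6],
    [0, 0, 0.6, 0, 0, 0, 0.6]
  ]
}}

```text
time: 6.6
position: [0.4475, 0.2472, 0.0665]
tool_rot: [0.607, 0.795, 0.001, 0.001]
ft_force: [-0.6, -0.1, 0.2]
grip_width: 0.0522
```

```bash
python3 - <<'E'
from h import *
go([.446,.2466,.063],105.4)
E
```

```text
shift [-0.02 -0.16  0.35] turn [ 0.15 -0.   -0.15] | pos [0.4475 0.2472 0.0665] F [-0.6 -0.1  0.2] t 6.6 q [0.29 0.66 1.85 0.   0.62 0.02] w 0.0522
```

Emit:
{"method": "apply_moves", "body": {
  "series": [
    [0, -0.1, 0.25, 0, 0, 0, 0.6],
    [0, -0.1, 0.3, 0, 0, 0, 0.3],
    [0, -0.1, 0.3, 0, 0, 0, 0.05],
    [0, -0.1, 0.3, 0, 0, 0, 0.05],
    [0, -0.1, 0.3, 0, 0, 0, 0.05]
  ],
  "newtons": 10
}}

```text
time: 7.02
position: [0.4455, 0.2467, 0.063]
tool_rot: [0.607, 0.795, 0.0, 0.0]
ft_force: [-0.3, -0.5, 0.4]
grip_width: 0.0334
```

Emit:
{"method": "apply_moves", "body": {
  "series": [
    [0, 0, 0, 0, 0, 0, 0],
    [0, 0, 0, 0, 0, 0, 0],
    [0, 0, 0, 0, 0, 0, 0],
    [0, 0, 0, 0, 0, 0, 0],
    [0, 0, 0, 0, 0, 0, 0]
  ]
}}

```text
time: 7.43
position: [0.4454, 0.2466, 0.0626]
tool_rot: [0.607, 0.795, 0.0, 0.0]
ft_force: [0.5, 0.0, 0.1]
grip_width: 0.0121
```

```bash
python3 - <<'E'
from h import *
go([.446,.2466,.063],105.4);print(robot.get_obs()["moment"])
E
```

```text
shift [-0.02  0.06 -0.04] turn [ 0.   -0.   -0.14] | pos [0.4454 0.2466 0.0626] F [0.5 0.  0.1] t 7.4333 q [0.29 0.67 1.86 0.   0.61 0.02] w 0.0121
[ 0.02823062 -0.06607123 -0.02902083]
```

Emit:
{"method": "apply_moves", "body": {
  "series": [
    [0, 0, 0, 0, 0, 0, 0],
    [0, 0, 0, 0, 0, 0, 0],
    [0, 0, -1, 0, 0, 0, 0],
    [0, 0, -3, 0, 0, 0, 0],
    [0, 0, -6, 0, 0, 0, 0]
  ],
  "newtons": 50
}}

```text
time: 7.85
position: [0.4436, 0.246, 0.1218]
tool_rot: [0.607, 0.795, -0.002, -0.002]
ft_force: [0.2, 0.5, -0.8]
grip_width: 0.0119
```

Emit:
{"method": "apply_moves", "body": {
  "series": [
    [0, 0, -4, 0, 0, 0, 0],
    [0, 0, -8, 0, 0, 0, 0],
    [0, 0, -12, 0, 0, 0, 0],
    [0, 0, -16, 0, 0, 0, 0],
    [0, 0, -20, 0, 0, 0, 0]
  ]
}}

```text
time: 8.27
position: [0.4441, 0.2463, 0.3252]
tool_rot: [0.607, 0.795, -0.0, -0.0]
ft_force: [1.2, 0.0, -1.0]
grip_width: 0.0116
```

Emit:
{"method": "apply_moves", "body": {
  "series": [
    [0, 0, -1, 0, 0, 0, 0],
    [0, 0, -2, 0, 0, 0, 0]
  ]
}}

```text
time: 8.43
position: [0.4455, 0.2467, 0.3455]
tool_rot: [0.607, 0.795, 0.002, 0.001]
ft_force: [0.1, 0.5, -0.7]
grip_width: 0.0119
```

```bash
python3 - <<'E'
from h import *
go([.415,-.1895,.34],76.3)
E
```

```text
shift [-41.28 -14.43   0.48] turn [ 0.25 -0.07 28.97] | pos [0.4455 0.2467 0.3455] F [ 0.1  0.5 -0.7] t 8.4333 q [0.29 0.25 1.58 0.   1.3  0.02] w 0.0119
```

Emit:
{"method": "apply_moves", "body": {
  "series": [
    [-3.7, -1.3, 0, 0, 0, 0, 0],
    [-7.4, -2.6, 0, 0, 0, 0, 0],
    [-11.1, -3.9, 0, 0, 0, 0, 0],
    [-14.8, -5.2, 0, 0, 0, 0, 0],
    [-18.5, -6.5, 0, 0, 0, 0, 0]
  ]
}}

```text
time: 8.85
position: [0.4293, 0.0498, 0.3412]
tool_rot: [0.607, 0.795, -0.001, -0.002]
ft_force: [1.8, -0.6, -1.1]
grip_width: 0.0114
```

Emit:
{"method": "apply_moves", "body": {
  "series": [
    [-3.7, -1.3, 0, 0, 0, 0, 0],
    [-7.4, -2.6, 0, 0, 0, 0, 0],
    [-11.1, -3.9, 0, 0, 0, 0, 0],
    [-14.8, -5.2, 0, 0, 0, 0, 0],
    [-18.5, -6.5, 0, 0, 0, 0, 0]
  ]
}}

```text
time: 9.27
position: [0.4155, -0.1456, 0.3412]
tool_rot: [0.607, 0.795, -0.0, -0.002]
ft_force: [0.6, 0.0, -0.8]
grip_width: 0.0116
```

Emit:
{"method": "apply_moves", "body": {
  "series": [
    [-2, -0.7, 0, 0, 0, 6, 0],
    [-4.2, -1.4, 0, 0, 0, 12, 0],
    [-4.2, -1.4, 0, 0, 0, 18, 0],
    [-4.2, -1.4, 0, 0, 0, 24, 0],
    [-4.2, -1.4, 0, 0, 0, 29, 0]
  ]
}}

```text
time: 9.68
position: [0.4135, -0.1886, 0.3408]
tool_rot: [0.789, 0.615, -0.001, -0.002]
ft_force: [-0.7, -0.7, -0.5]
grip_width: 0.0113
```

Emit:
{"method": "apply_moves", "body": {
  "series": [
    [0, 0, 0, 0, 0, 0, 0],
    [0, 0, 4, 0, 0, 0, 0],
    [0, 0, 8, 0, 0, 0, 0],
    [0, 0, 8, 0, 0, 0, 0],
    [0, 0, 8, 0, 0, 0, 0]
  ]
}}

```text
time: 10.1
position: [0.4132, -0.1873, 0.2608]
tool_rot: [0.786, 0.618, -0.001, -0.004]
ft_force: [1.7, 0.9, -0.0]
grip_width: 0.0118
```

```bash
python3 - <<'E'
from h import *
go([.415,-.1895,.16],76.3)
p=robot.camera_params("wrist");im=robot.camera("wrist");cv2.imwrite("pics/w4f.png",im[:,:,::-1]);cv2.imwrite("pics/w4.png",cv2.resize(im[100:290,200:440,::-1],None,fx=3,fy=3,interpolation=2))
np.save("w4.npy",p,allow_pickle=True)
for n,X in(("keyhole",[*(BOX-.028*U),.087]),("haspend",[*(BOX-.054*U),.075])):print(n,proj("wrist",X,p), (proj("wrist",X,p)-[200,100])*3)
E
```

```text
shift [-0.2   0.3  10.08] turn [-0.4  -0.19  0.06] | pos [ 0.4132 -0.1873  0.2608] F [ 1.7  0.9 -0. ] t 10.1 q [-0.67  0.27  1.82  0.    1.06 -0.43] w 0.0118
keyhole [[325.25106422 191.06629809]] [[375.75319266 273.19889426]]
haspend [[302.60430312 188.67679134]] [[307.81290936 266.03037402]]
```

View pics/w4.png

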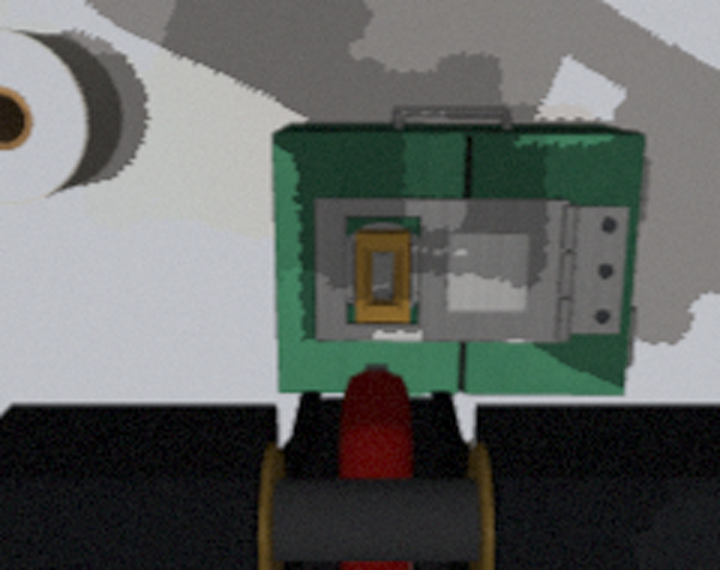

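Emit:
{"method": "apply_moves", "body": {
  "series": [
    [-0.1, 0.2, 4, 0, 0, 0, 0],
    [-0.1, 0.2, 8, 0, 0, 0, 0],
    [-0.1, 0.2, 8, 0, 0, 0, 0],
    [-0.1, 0.2, 8, 0, 0, 0, 0],
    [-0.1, 0.2, 8, 0, 0, 0, 0]
  ]
}}

```text
time: 10.57
position: [0.4182, -0.1914, 0.185]
tool_rot: [0.786, 0.618, 0.001, 0.002]
ft_force: [0.9, -0.5, -1.4]
grip_width: 0.0118
```

```bash
python3 - <<'E'
from h import *
for i in range(6): im=robot.camera("wrist")
go([.415,-.1895,.16],76.3)
p=robot.camera_params("wrist");im=robot.camera("wrist");cv2.imwrite("pics/w5.png",cv2.resize(im[130:330,230:430,::-1],None,fx=3,fy=3,interpolation=2))
np.save("w5.npy",p,allow_pickle=True);np.save("w5im.npy",im)
o=robot.get_obs();M=R.from_quat(o["tool_rot"])
m=mask(im,(13,110,70),(32,255,255));m[:130]=0;m[235:]=0;m[:,:300]=0;m[:,360:]=0
cs,_=cv2.findContours(m,0,1);c=max(cs,key=cv2.contourArea);r=cv2.minAreaRect(c);P=onz("wrist",cv2.boxPoints(r),.087,p)
print("brass",cv2.contourArea(c),r,P.mean(0),np.linalg.norm(np.diff(P[:3],axis=0),axis=1))
m=mask(im,(0,150,40),(6,255,255))|mask(im,(172,150,40),(180,255,255));ys,xs=np.nonzero(m)
for y in np.unique(ys)[::8]:print(y,xs[ys==y].min(),xs[ys==y].max())
for d in(-.015,0,.0266,.05):print(d,proj("wrist",o["position"]+M.apply([0,0,d]),p),proj("wrist",o["position"]+M.apply([.018,0,d]),p))
print(proj("wrist",[*(BOX-.028*U),.087],p))
E
```

```text
shift [ 0.07 -0.25  2.42] turn [ 0.18  0.09 -0.02] | pos [ 0.4172 -0.1907  0.1842] F [ 0.6 -0.6 -0.8] t 10.8667 q [-0.67  0.4   1.9  -0.    0.84 -0.43] w 0.0114
brass 475.0 ((320.5, 209.5), (37.0, 23.0), 90.0) [ 0.41495002 -0.19086677  0.087     ] [0.01926617 0.03292398]
27 463 463
35 466 468
54 478 478
69 488 489
226 317 333
234 315 335
242 314 336
250 313 336
258 313 336
293 313 335
301 315 334
-0.015 [[321.91952403 274.59720446]] [[321.83080913 240.02827732]]
0 [[322.16495185 260.56818122]] [[322.09232003 228.84831331]]
0.0266 [[322.50453538 241.1570767 ]] [[322.45143867 213.49547841]]
0.05 [[322.73304441 228.09515692]] [[322.69133548 203.23954735]]
[[317.99370853 207.86090999]]
```

View pics/w5.png

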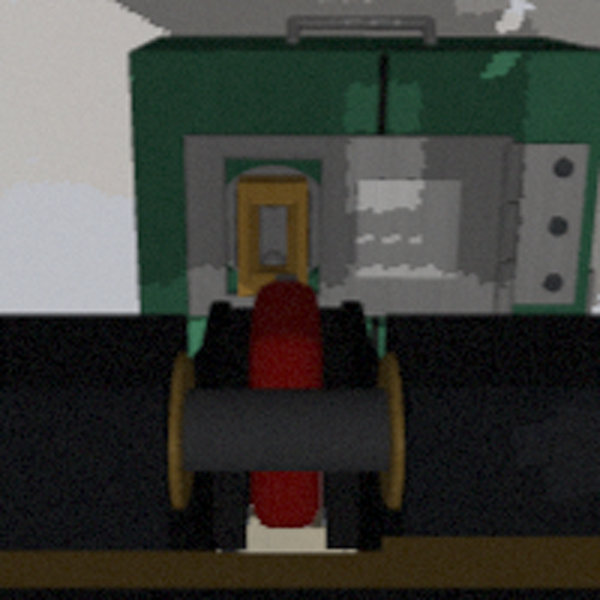

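Emit:
{"method": "apply_moves", "body": {
  "series": [
    [0.1, -0.4, 1, 0, 0, 0, 0],
    [0.1, -0.4, 2, 0, 0, 0, 0],
    [0.1, -0.4, 3, 0, 0, 0, 0],
    [0.1, -0.4, 3.5, 0, 0, 0, 0],
    [0.1, -0.4, 3.5, 0, 0, 0, 0]
  ]
}}

```text
time: 11.33
position: [0.4125, -0.188, 0.147]
tool_rot: [0.787, 0.617, -0.0, -0.001]
ft_force: [0.1, 0.6, -0.5]
grip_width: 0.0119
```

Emit:
{"method": "apply_moves", "body": {
  "series": [
    [0, 0, 0, 0, 0, 0, 0],
    [0, 0, 0, 0, 0, 0, 0],
    [0, 0, 0, 0, 0, 0, 0],
    [0, 0, 0, 0, 0, 0, 0]
  ]
}}

```text
time: 11.67
position: [0.4132, -0.1885, 0.148]
tool_rot: [0.787, 0.618, 0.0, 0.001]
ft_force: [-0.6, 0.2, -1.0]
grip_width: 0.0114
```

```bash
python3 - <<'E'
from h import *
for i in range(3):
    go([.4135,-.1895,.142],76.3);im=robot.camera("wrist")
go([.4135,-.1895,.142],76.3)
p=robot.camera_params("wrist");im=robot.camera("wrist");cv2.imwrite("pics/w6.png",cv2.resize(im[150:300,250:400,::-1],None,fx=4,fy=4,interpolation=2))
E
```

```text
shift [-0.09  0.05  0.6 ] turn [ 0.06  0.03 -0.03] | pos [ 0.4132 -0.1885  0.148 ] F [-0.6  0.2 -1. ] t 11.6667 q [-0.67  0.46  1.94 -0.    0.74 -0.44] w 0.0114
shift [-0.09  0.06  0.6 ] turn [ 0.05  0.02 -0.03] | pos [ 0.4131 -0.1885  0.148 ] F [ 0.4 -0.6 -1.5] t 11.7167 q [-0.67  0.46  1.94 -0.    0.74 -0.44] w 0.0119
shift [-0.09  0.06  0.59] turn [ 0.04  0.02 -0.03] | pos [ 0.4131 -0.1884  0.1479] F [-0.6 -0.4 -1.2] t 11.7667 q [-0.67  0.46  1.94  0.    0.74 -0.44] w 0.0122
shift [-0.1   0.07  0.58] turn [ 0.03  0.01 -0.03] | pos [ 0.4131 -0.1884  0.1478] F [-0.3  0.5 -1.5] t 11.8167 q [-0.67  0.46  1.94  0.    0.74 -0.44] w 0.0115
```

View pics/w6.png

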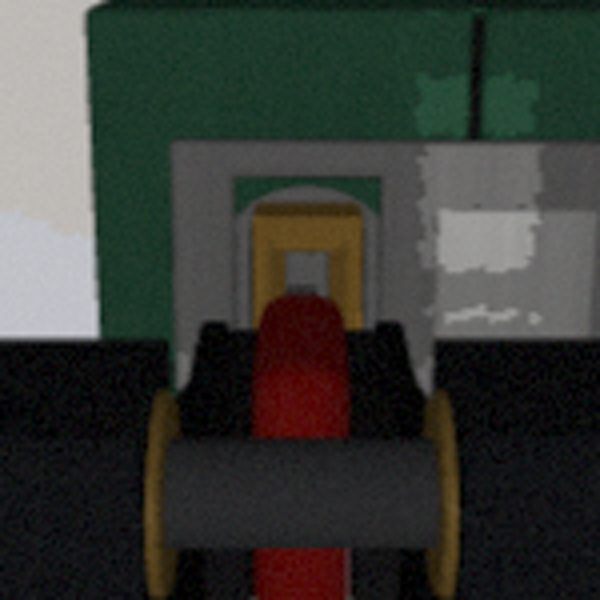

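Emit:
{"method": "apply_moves", "body": {
  "series": [
    [-0.05, 0.05, 0.4, 0, 0, 0, 0],
    [-0.05, 0.05, 0.8, 0, 0, 0, 0],
    [-0.05, 0.05, 1.1, 0, 0, 0, 0],
    [-0.05, 0.05, 1.3, 0, 0, 0, 0],
    [-0.05, 0.05, 1.5, 0, 0, 0, 0]
  ]
}}

```text
time: 12.28
position: [0.4131, -0.1888, 0.1321]
tool_rot: [0.787, 0.617, -0.0, -0.0]
ft_force: [0.6, 0.5, -0.7]
grip_width: 0.0119
```

```bash
python3 - <<'E'
from h import *
go([.4135,-.1892,.1136],76.3);print(robot.get_obs()["moment"].round(2))
E
```

```text
shift [-0.03  0.05  1.85] turn [-0.04 -0.02 -0.04] | pos [ 0.4131 -0.1888  0.1321] F [ 0.6  0.5 -0.7] t 12.2833 q [-0.68  0.49  1.96  0.    0.7  -0.44] w 0.0119
[-0.05 -0.07 -0.04]
```

Emit:
{"method": "apply_moves", "body": {
  "series": [
    [0, 0, 0.2, 0, 0, 0, 0],
    [0, 0, 0.4, 0, 0, 0, 0],
    [0, 0, 0.6, 0, 0, 0, 0],
    [0, 0, 0.8, 0, 0, 0, 0],
    [0, 0, 1.0, 0, 0, 0, 0]
  ]
}}

```text
time: 12.7
position: [0.4139, -0.19, 0.1228]
tool_rot: [0.786, 0.618, -0.0, 0.001]
ft_force: [-1.4, -4.2, 2.9]
grip_width: 0.0119
```

```bash
python3 - <<'E'
from h import *
go([.4135,-.1892,.1136],76.3);print(robot.get_obs()["moment"].round(2))
E
```

```text
shift [ 0.07 -0.06  0.92] turn [0.11 0.12 0.02] | pos [ 0.4139 -0.19    0.1228] F [-1.4 -4.2  2.9] t 12.7 q [-0.68  0.51  1.96 -0.    0.67 -0.44] w 0.0119
[-0.76  0.23 -0.02]
```

Emit:
{"method": "apply_moves", "body": {
  "series": [
    [-0.1, 0, 0.2, 0, 0, 0, 0],
    [-0.1, 0, 0.4, 0, 0, 0, 0],
    [-0.1, 0, 0.6, 0, 0, 0, 0],
    [-0.1, 0, 0.8, 0, 0, 0, 0],
    [-0.1, 0, 0.9, 0, 0, 0, 0]
  ]
}}

```text
time: 13.12
position: [0.4142, -0.1902, 0.1146]
tool_rot: [0.787, 0.617, 0.001, 0.001]
ft_force: [0.9, 1.3, 10.0]
grip_width: 0.0118
```

```bash
python3 - <<'E'
from h import *
go([.4139,-.19,.1136],76.3);print(robot.get_obs()["moment"].round(2))
E
```

```text
shift [ 0.01 -0.04  0.1 ] turn [ 0.2   0.02 -0.1 ] | pos [ 0.4142 -0.1902  0.1146] F [ 0.9  1.3 10. ] t 13.1167 q [-0.68  0.53  1.97  0.    0.64 -0.44] w 0.0118
[ 0.17 -0.34 -0.02]
```

Emit:
{"method": "apply_moves", "body": {
  "series": [
    [0, 0, 0.1, 0, 0, 0, 0],
    [0, 0, 0.2, 0, 0, 1.5, 0],
    [0, 0, 0.3, 0, 0, -1.5, 0],
    [0, 0, 0.3, 0, 0, 0, 0],
    [0, 0, 0.3, 0, 0, 0, 0]
  ]
}}

```text
time: 13.53
position: [0.4144, -0.1902, 0.1132]
tool_rot: [0.787, 0.617, 0.001, 0.002]
ft_force: [-2.1, 2.6, 25.7]
grip_width: 0.0119
```

```bash
python3 - <<'E'
from h import *
go([.4139,-.19,.1136],76.3);print(robot.get_obs()["moment"].round(2))
E
```

```text
shift [ 0.01 -0.05 -0.04] turn [ 0.25  0.05 -0.13] | pos [ 0.4144 -0.1902  0.1132] F [-2.1  2.6 25.7] t 13.5333 q [-0.68  0.53  1.97  0.    0.64 -0.44] w 0.0119
[0.45 0.25 0.  ]
```

Emit:
{"method": "apply_moves", "body": {
  "series": [
    [0, 0, 0.05, 0, 0, 0, 0],
    [0, 0, 0.1, 0, 0, 0, 0],
    [0, 0, 0.1, 0, 0, 0, 0],
    [0, 0, 0.1, 0, 0, 0, 0]
  ]
}}

```text
time: 13.87
position: [0.4144, -0.1903, 0.113]
tool_rot: [0.787, 0.617, 0.001, 0.002]
ft_force: [-3.1, 3.5, 35.4]
grip_width: 0.0116
```

```bash
python3 - <<'E'
from h import *
go([.4139,-.19,.1136],76.3);print(robot.get_obs()["moment"].round(2))
p=robot.camera_params("wrist");im=robot.camera("wrist");cv2.imwrite("pics/w7.png",cv2.resize(im[150:300,250:400,::-1],None,fx=4,fy=4,interpolation=2))
E
```

```text
shift [ 0.01 -0.05 -0.06] turn [ 0.28  0.07 -0.07] | pos [ 0.4144 -0.1903  0.113 ] F [-3.1  3.5 35.4] t 13.8667 q [-0.68  0.53  1.97  0.    0.64 -0.44] w 0.0116
[ 0.64  0.46 -0.01]
```

Emit:
{"method": "apply_moves", "body": {
  "series": [
    [0, 0, -0.2, 0, 0, 0, 0],
    [0, 0, -0.2, 0, 0, 5, 0],
    [0, 0, -0.2, 0, 0, 11, 0],
    [0, 0, -0.2, 0, 0, 17, 0],
    [0, 0, -0.2, 0, 0, 23, 0]
  ],
  "newtons": 60
}}

```text
time: 14.33
position: [0.4142, -0.1904, 0.1133]
tool_rot: [0.895, 0.446, 0.001, 0.002]
ft_force: [-0.3, 0.9, 16.7]
grip_width: 0.0114
```

```bash
python3 - <<'E'
from h import *
go([.4139,-.19,.1136],-13.7);print(robot.get_obs()["moment"].round(2))
E
```

```text
shift [ 0.01 -0.05 -0.03] turn [ 0.18 -0.15 66.66] | pos [ 0.4142 -0.1904  0.1133] F [-0.3  0.9 16.7] t 14.3333 q [-0.68  0.53  1.97  0.    0.64 -0.03] w 0.0114
[0.12 0.04 0.1 ]
```

Emit:
{"method": "apply_moves", "body": {
  "series": [
    [0, 0, 0, 0, 0, 6, 0],
    [0, 0, 0, 0, 0, 12, 0],
    [0, 0, 0, 0, 0, 18, 0],
    [0, 0, 0, 0, 0, 24, 0],
    [0, 0, 0, 0, 0, 30, 0]
  ]
}}

```text
time: 14.75
position: [0.414, -0.1906, 0.1133]
tool_rot: [0.98, 0.199, 0.001, 0.001]
ft_force: [-1.1, 0.5, 17.6]
grip_width: 0.0114
```

Emit:
{"method": "apply_moves", "body": {
  "series": [
    [0, 0, 0, 0, 0, 6, 0],
    [0, 0, 0, 0, 0, 12, 0],
    [0, 0, 0, 0, 0, 18, 0],
    [0, 0, 0, 0, 0, 24, 0],
    [0, 0, 0, 0, 0, 30, 0]
  ]
}}

```text
time: 15.17
position: [0.4137, -0.1906, 0.1133]
tool_rot: [0.998, -0.061, 0.001, 0.001]
ft_force: [-2.3, -0.8, 17.7]
grip_width: 0.0116
```

```bash
python3 - <<'E'
from h import *
go([.4139,-.19,.1136],-13.7);print(robot.get_obs()["moment"].round(3))
E
```

```text
shift [ 0.01 -0.06 -0.03] turn [ 0.1  -0.15  6.72] | pos [ 0.4137 -0.1906  0.1133] F [-2.3 -0.8 17.7] t 15.1667 q [-0.68  0.53  1.97 -0.    0.64  1.02] w 0.0116
[-0.035  0.493  0.153]
```

Emit:
{"method": "apply_moves", "body": {
  "series": [
    [0, 0, 0, 0, 0, 3, 0],
    [0, 0, 0, 0, 0, 6, 0],
    [0, 0, 0, 0, 0, 9, 0],
    [0, 0, 0, 0, 0, 11, 0],
    [0, 0, 0, 0, 0, 11, 0]
  ]
}}

```text
time: 15.58
position: [0.4137, -0.1905, 0.1133]
tool_rot: [0.988, -0.154, 0.001, 0.001]
ft_force: [-2.4, -1.2, 18.1]
grip_width: 0.0114
```

```bash
python3 - <<'E'
from h import *
go([.4139,-.19,.1136],-13.7);print(robot.get_obs()["moment"].round(3))
E
```

```text
shift [ 0.01 -0.05 -0.03] turn [ 0.08 -0.14 -4.05] | pos [ 0.4137 -0.1905  0.1133] F [-2.4 -1.2 18.1] t 15.5833 q [-0.68  0.53  1.97 -0.    0.64  1.2 ] w 0.0114
[0.036 0.456 0.15 ]
```

Emit:
{"method": "apply_moves", "body": {
  "series": [
    [0, 0, 0, 0, 0, 1, 0],
    [0, 0, 0, 0, 0, 2, 0],
    [0, 0, 0, 0, 0, 3, 0],
    [0, 0, 0, 0, 0, 4, 0],
    [0, 0, 0, 0, 0, 4, 0]
  ]
}}

```text
time: 16.0
position: [0.4138, -0.1905, 0.1133]
tool_rot: [0.982, -0.188, 0.001, 0.001]
ft_force: [-3.3, 0.7, 18.5]
grip_width: 0.0119
```

```bash
python3 - <<'E'
from h import *
go([.4139,-.19,.1136],-13.7);print(robot.get_obs()["moment"].round(3))
E
```

```text
shift [-0.   -0.05 -0.03] turn [ 0.07 -0.16 -8.02] | pos [ 0.4138 -0.1905  0.1133] F [-3.3  0.7 18.5] t 16.0 q [-0.68  0.53  1.97 -0.    0.64  1.27] w 0.0119
[0.045 0.401 0.137]
```

Emit:
{"method": "apply_moves", "body": {
  "series": [
    [0, 0, 0, 0, 0, 1, 0],
    [0, 0, 0, 0, 0, 2, 0],
    [0, 0, 0, 0, 0, 3, 0],
    [0, 0, 0, 0, 0, 3, 0]
  ]
}}

```text
time: 16.33
position: [0.4139, -0.1903, 0.1133]
tool_rot: [0.977, -0.214, 0.001, 0.001]
ft_force: [-2.2, 0.1, 17.8]
grip_width: 0.0116
```

```bash
python3 - <<'E'
from h import *
go([.4139,-.19,.1136],-13.7);print(robot.get_obs()["moment"].round(3))
E
```

```text
shift [-0.01 -0.02 -0.03] turn [  0.04  -0.17 -11.03] | pos [ 0.4139 -0.1903  0.1133] F [-2.2  0.1 17.8] t 16.3333 q [-0.68  0.53  1.97  0.    0.64  1.32] w 0.0116
[0.272 0.313 0.218]
```

Emit:
{"method": "apply_moves", "body": {
  "series": [
    [0, 0, 0, 0, 0, 1, 0],
    [0, 0, 0, 0, 0, 2, 0],
    [0, 0, 0, 0, 0, 2, 0]
  ]
}}

```text
time: 16.58
position: [0.4139, -0.1902, 0.1133]
tool_rot: [0.973, -0.231, 0.001, 0.001]
ft_force: [-1.1, 1.4, 17.2]
grip_width: 0.0116
```

```bash
python3 - <<'E'
from h import *
go([.4139,-.19,.1136],-13.7);print(robot.get_obs()["moment"].round(3))
im=robot.camera("wrist");cv2.imwrite("pics/w8.png",cv2.resize(im[130:300,220:420,::-1],None,fx=4,fy=3.5,interpolation=2)[:600])
E
```

```text
shift [-0.01 -0.02 -0.03] turn [  0.04  -0.17 -12.99] | pos [ 0.4139 -0.1902  0.1133] F [-1.1  1.4 17.2] t 16.5833 q [-0.68  0.53  1.97  0.    0.64  1.36] w 0.0116
[0.291 0.152 0.352]
```

View pics/w8.png

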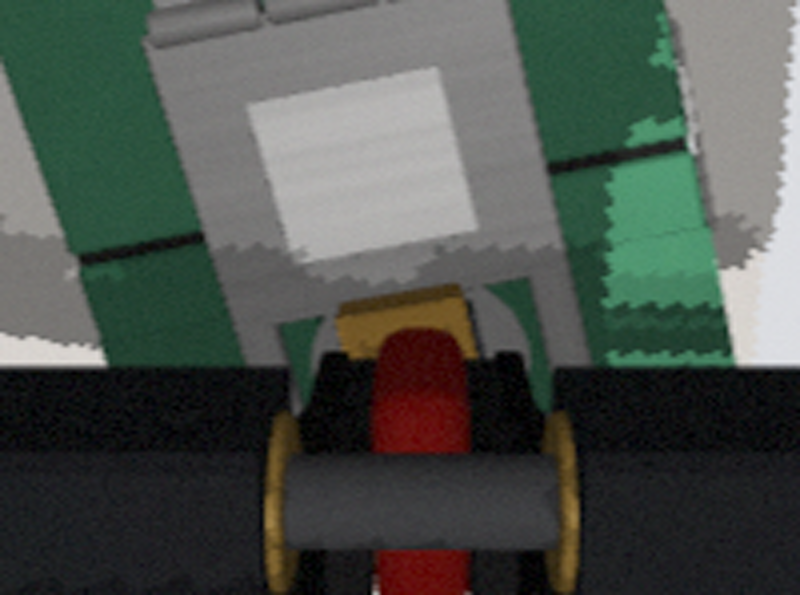

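The last picture shows the hasp flat. The brass head is square to the strap, so it has turned a full quarter turn, and the turning moment is rising against the stop. Handing in now.

```bash
python3 -c "
from rig import robot
print(robot.hand_in());o=robot.get_obs();print(o['time'],o['position'],o['moment'],o['grip_width'])"
```

```text
the job is handed in; nothing more can be done
None
the job is handed in; nothing more can be done
```

The strongbox is locked and the job is handed in at about 16.6 s. The arm is still gripping the key at 60 N and holding it turned.

- **Hasp:** I swung it down with the closed fingers. The wrist picture before the key was fetched, and the last one, show it flat round the lock.
- **Key home:** I took the red key from its stand, carried it over the printer and pushed it past the pins. It stopped hard at grasp-point height 113.0 mm under 35 N, against the 113.6 mm expected. I turned it only after that.
- **Turn:** I turned the gripper about 103° clockwise, which is 90° plus the play in the keyhole and some load against the stop. In the last picture the brass head stands a quarter turn round. The turning moment rose from 0.14 to 0.35 N m over the last 5°, so the lock is at its stop. About 17 N of downward push remains.

Some checks were limited or disagreed:
- The wrist camera put the keyhole 2–3 mm from where the top camera did. I aimed close to the top camera's position, and the key went in with only a few newtons of side force.
- The scene and top cameras were blocked by the arm while I was pressing the hasp.
- I took no last picture of the stamp and clips. I planned the path to stay clear of the stamp and black clip and saw no unexpected contact forces. The steel clip I only saw in passing.

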